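Lock the filter cover and start the bench air cleaner

TASK

Get the bench air cleaner running: first clear the pine off-cut from its filter cover into the scrap bin, then swing the cam lever a full quarter turn clockwise so that the cover is drawn down tight. After that press the key marked with three bars until it latches and the plain key pops up; press neither of the other two keys, and leave the jar, the can and the hammer where they are.

Things in the scene. Friction and masses are not known exactly. Their poses are not given: they have to be found in the camera images.
- cleaner: bench air cleaner: fixed grey louvred box 260 (x) x 300 (y) x 120 mm, origin under its centre on the bench, x to its rear, y to its left. On its deck (z=120): front, the key bank (bezel 52 x 150 x 8, centre x=-88, y=0); rear, the filter cover; left, the cam lever; at x=98, y=-122 a white pipe stub, radius 29, 100 tall. Stands left or right of the robot, yaw within 0.3 rad
- cover (a joint): aluminium filter cover, 150 (x) x 165 (y) x 8 mm, centre at x=45, y=-8 of the cleaner. Value 0 = raised 6 mm off its seal (its top 16 mm above the deck), 0.006 = drawn tight. It slides vertically and is moved by the cam lever alone.
- cam (a joint): steel cam lever, upright axis at x=0, y=100 of the cleaner. 0 = points to the cleaner's +x; turns clockwise seen from above to 1.57 (stop), pointing to its -y over the cover. Starts at 0 to 0.2, stays where left, takes about 0.15 N m, draws the cover down evenly, 6 mm over the full turn. The off-cut lies in its path
- cam_pivot (a point): point on the lever's axis of rotation, at the top face of the lever bar, 44 mm above the deck. The bar is 14 mm wide and 18 mm tall (26 to 44 mm above the deck), from 14 mm behind the axis to 90 mm out from it.
- cam_tip (a point): end of the lever bar, on its top face, 90 mm out from the axis
- offcut: pine off-cut, loose, 90 (its x) x 35 (its y) x 30 mm, about 55 g; origin at the centre of its underside; lies flat on the filter cover
- offcut_mid (a point): centre of the off-cut block
- bin: grey plastic open scrap bin, fixed, 170 (x) x 210 (y) x 70 mm tall, walls and floor 4 mm; origin under its centre on the bench; it stands on the other side from the cleaner, turned by up to 0.5 rad
- jar: small glass screw jar, radius 21, 50 mm tall, origin under its centre, on the deck near the left end of the key bank; must be left alone
- can: spray can, radius 30, 170 mm tall, origin under its centre, on the bench just beyond the scrap bin (from the robot); must be left alone
- hammer: hammer lying on the far part of the bench; must be left alone
- key_plain (a joint): push of the key with no bars (plain top): 0 = up, 0.010 = latched down, 0.012 = bottom of its travel (in m, downward). Starts latched down.
- key_plain_top (a point): centre of the top of the key with no bars (plain top): black cap 40 (cleaner x) x 28 (cleaner y) mm; its top is 24 mm above the deck when up, 14 mm when latched. The four keys stand in a row along the cleaner's y, 34 mm apart, in a changing order.
- key_one (a joint): push of the key with one white bar: 0 = up, 0.010 = latched down, 0.012 = bottom of its travel (in m, downward). Starts up.
- key_one_top (a point): centre of the top of the key with one white bar: black cap 40 (cleaner x) x 28 (cleaner y) mm; its top is 24 mm above the deck when up, 14 mm when latched. The four keys stand in a row along the cleaner's y, 34 mm apart, in a changing order.
- key_two (a joint): push of the key with two white bars: 0 = up, 0.010 = latched down, 0.012 = bottom of its travel (in m, downward). Starts up.
- key_two_top (a point): centre of the top of the key with two white bars: black cap 40 (cleaner x) x 28 (cleaner y) mm; its top is 24 mm above the deck when up, 14 mm when latched. The four keys stand in a row along the cleaner's y, 34 mm apart, in a changing order.
- key_three (a joint): push of the key with three white bars: 0 = up, 0.010 = latched down, 0.012 = bottom of its travel (in m, downward). Starts up.
- key_three_top (a point): centre of the top of the key with three white bars: black cap 40 (cleaner x) x 28 (cleaner y) mm; its top is 24 mm above the deck when up, 14 mm when latched. The four keys stand in a row along the cleaner's y, 34 mm apart, in a changing order. Interlocked: a key pushed to its bottom stop (about 2 N on the way) latches when let go and frees the one that was down

How it is judged:
By the outcome, as a careful person would: the job done as asked, in the order asked, and still so for the second after the job is handed in, with the robot touching nothing.
It also fails if it takes over 64 s, if anything falls off the work surface, if the arm or the gripper's body presses on something with over 40 N, if the wrist force passes 120 N, or if a joint passes its speed limit or range.

ROBOT

A 6-joint arm with a two-finger parallel gripper is mounted at the origin on the work surface. World frame = base frame: x ahead of the robot, y to its left, z up, the work surface at z = 0. Lengths are in m, angles in degrees, forces in N, time in s.
With the tool pointing down it reaches from about 0.3 to 0.75 m from the base axis. Payload 8.5 kg.
Tool frame: the origin (TCP) lies at the very end of the fingers, on their centre line; the grasp point (between the pads) lies 19 mm behind it; z points along the fingers, y is the line along which they close (so a half turn about z gives the same grasp; the last joint's range is limited). The gripper opens to 85 mm and grips with 20 to 120 N. Pads are 22 mm wide; open, the fingers measure 114 mm over their backs; the gripper's body (76 mm by 85 mm) begins 54 mm behind the grasp point. The pads swing forward as they close: fully open they stand 13 mm farther back than shut.
Start: joints at [-87.049, 21.807, 74.336, -0, 83.858, -12.336], TCP at [0.145, -0.531, 0.197] pointing down, gripper open.
Joint ranges: [-178.18, 178.18], [-50.72, 133.34], [12.68, 142.11], [-81.47, 261.47], [9.98, 163.14], [-165.26, 165.26]. Speed limits (degrees/s): [136.94, 136.94, 180, 180, 180, 180].

INTERFACE

Orientations are given as a 3x3 rotation matrix whose columns are the frame's x, y, z axes.
In Python, from rig import env gives the robot as it stands.
- The arm moves only by the tool move_arm, never from a script. Its argument "plan" is a list of rows, each a list of 7 numbers: the turn, a rotation vector about the tool's x, y, z in degrees, then the shift along the tool's x, y, z in cm, then the gripper command: -1 is shut, 1 is fully open, values between are in proportion. In form: [[ax, ay, az, tx, ty, tz, jaw], ...]. A call has 1 to 5 rows; each row is the pose to reach, as a shift and turn from the pose commanded when the call began, along the tool's axes at that moment; what a row does not reach only later rows make up. A row lasts 1/10 s, in which the tool goes at most 50 mm and 8.59 degrees, less where a joint would pass 70% of its speed; a pose out of reach is approached as far as the arm can. A call with a gripper value outside its range is refused whole. The fingers move at their own pace and stop on an object; "squeeze" is the grip in N (left out, the last holds). Time passes only in rows, so rows that repeat a pose let the fingers close. It gives the time, the measured TCP pose, the force, the opening and the grip force at its end, in the units of the state.
- env.observe(): the state, without advancing time (a new reading comes with each control period).
- env.get_image(name): name is "side" or "top" or "wrist"; returns a dict with "color" (420x560x3 uint8, red, green, blue), "fov_y" (degrees; the focal length in pixels is half the picture's height over the tangent of half this angle, whatever the lens; pixels are square), "cx", "cy" (the principal point, pixels), "distortion" ([k1, k2, p1, p2, k3] as OpenCV has them; the pictures are not rectified), "R" (3x3) and "t" (3): a world point X has camera coordinates R X + t. Camera axes: x right, y down, z forward; pixel columns grow to the right and rows downward; lengths in m; the calibration is good to about 2 mm. A picture is of the moment at which its call begins. There is no depth.
- env.close_job(): hands the job in; it is judged then, once.
Trained networks look in a picture, given as the dict that the camera call returned (one of the last four; its "shot" number tells which), for a name from the list of things; names that differ only in an ending like _2 or _b are one class to them, and where a whole thing is asked for, a point or a joint stands for the part that bears it (a point fixed in the world has none). Each returns a list of dicts, best first, with "conf" (0 to 1); they miss things now and then, are a little off and sometimes report something else, mostly with a low value. They report only what shows in the picture. A call takes as long as a camera call.
- env.outline_of(target, picture): "mask" (420x560 bool, what is visible of it) and "bbox" ([centre column, centre row, width, height] in pixels, round what is visible of it).
- env.tip_of(target, picture): "pixel" ([column, row] in pixels: a listed point, or the origin of a listed thing).
The state is a dict: "time_s": time; "q": joint angles; "qvel": joint speeds; "joint_efforts": joint torques, N m; "position": TCP position; "tool_rot": TCP orientation; "ft_force": force on the tool from outside, world axes, zero at the start; "wrist_torque": the same for the moment, N m; "grip_width": finger opening in m; "gripper_force": force on a finger pad.
Only numpy, scipy, OpenCV 4.12 (cv2) and the standard library are available. Lean on these libraries where they do the work, as an engineer would, in place of code of your own. Each camera call takes 0.05 s, during which the arm holds its last target. There are 200 camera calls.

## Working session

There is one attempt and no reset: what is moved stays moved. The work goes in short steps, Python scripts to look and compute and a tool call to move; the robot and the scene stay as the last step left them, time stands still between calls to the robot, and variables do not carry over. Pictures are saved under pics/ and viewed, at most 10 in all, crops included, and the job is handed in when it is done.

Besides the shell and the picture viewer there is one more tool, called by a JSON object that holds its "name" and its "arguments". move_arm: Moves the arm, as the interface text tells. Its arguments: {"type":"object","properties":{"plan":{"type":"array"},"squeeze":{"type":"number"}},"required":["plan"]}

```bash
mkdir -p pics; ls
cat > h.py <<'E'
import numpy as np, cv2, json
from rig import env
def K(p):
    f=p["color"].shape[0]/2/np.tan(np.radians(p["fov_y"])/2)
    return np.array([[f,0,p["cx"]],[0,f,p["cy"]],[0,0,1.]])
def ray(p,px):
    u=cv2.undistortPoints(np.array([[px]],float),K(p),np.array(p["distortion"],float))[0,0]
    R=np.array(p["R"]);t=np.array(p["t"])
    return -R.T@t, R.T@np.array([u[0],u[1],1.])
def atz(p,px,z):
    c,d=ray(p,px); return c+d*(z-c[2])/d[2]
def proj(p,X):
    return cv2.projectPoints(np.array(X,float).reshape(-1,3),cv2.Rodrigues(np.array(p["R"],float))[0],np.array(p["t"],float),K(p),np.array(p["distortion"],float))[0][:,0]
def save(p,n): cv2.imwrite("pics/"+n+".png",cv2.cvtColor(p["color"],cv2.COLOR_RGB2BGR))
E
python3 - <<'E'
from h import *
P={n:env.get_image(n) for n in("top","side","wrist")}
a=np.hstack([P["top"]["color"],P["side"]["color"]])
for n in P: save(P[n],n+"0")
z={"cleaner":0,"cam_pivot":.164,"cam_tip":.164,"offcut":.136,"offcut_mid":.151,"bin":0,"jar":.12,"can":0,"key_plain_top":.134,"key_one_top":.144,"key_two_top":.144,"key_three_top":.144}
for n in("top","side","wrist"):
    p=P[n]; print(n,np.round(-np.array(p["R"]).T@p["t"],3))
    for k in z:
        r=env.tip_of(k,p)
        for q in r[:2]: print(k,round(q["conf"],2),np.round(q["pixel"],1),np.round(atz(p,q["pixel"],z[k]),4))
E
```

```text
pics
top [0.463 0.008 1.245]
cleaner 0.74 [367.4 240.9] [ 0.5444 -0.1881  0.    ]
cam_pivot 0.65 [333.9 233.3] [ 0.5507 -0.0947  0.164 ]
cam_tip 0.95 [337.5 189.5] [ 0.6412 -0.1052  0.164 ]
offcut 0.8 [374.8 215.1] [ 0.5894 -0.1844  0.136 ]
offcut_mid 0.67 [374.8 219.5] [ 0.5785 -0.1814  0.151 ]
bin 0.57 [190.4 237.7] [0.5612 0.2286 0.    ]
bin 0.2 [164.9 163.2] [0.7422 0.2898 0.    ]
jar 0.62 [319.3 272.9] [ 0.4712 -0.0652  0.12  ]
can 0.85 [165.3 162. ] [0.7451 0.2888 0.    ]
can 0.36 [279.4 159.6] [0.7443 0.0142 0.    ]
key_plain_top 0.76 [364.1 275.4] [ 0.464  -0.1571  0.134 ]
key_one_top 0.57 [400.5 281.1] [ 0.4509 -0.2296  0.144 ]
key_two_top 0.51 [348.8 278.9] [ 0.4575 -0.1239  0.144 ]
key_three_top 0.64 [384.3 281.3] [ 0.4511 -0.1964  0.144 ]
key_three_top 0.44 [166.2 163.4] [0.7094 0.2544 0.144 ]
side [ 0.479 -0.609  0.84 ]
cleaner 0.76 [272.2 319.9] [ 0.5341 -0.1909  0.    ]
cleaner 0.72 [227.6 243.1] [0.4628 0.0302 0.    ]
cam_pivot 0.98 [269.4 231. ] [ 0.5514 -0.0805  0.164 ]
cam_tip 0.81 [315.4 237.9] [ 0.6378 -0.1151  0.164 ]
offcut 0.96 [296.3 277. ] [ 0.586  -0.1792  0.136 ]
offcut_mid 0.61 [298.4 270.1] [ 0.5909 -0.1741  0.151 ]
bin 0.73 [254.5 177.4] [ 0.5603  0.2422 -0.    ]
jar 0.85 [230. 245.] [ 0.4695 -0.067   0.12  ]
can 0.79 [309.2 159.5] [0.7263 0.2849 0.    ]
can 0.34 [227.2 281.6] [ 0.4503 -0.0781  0.    ]
key_one_top 0.82 [225.6 313.7] [ 0.4452 -0.2348  0.144 ]
key_one_top 0.28 [296.8 274.2] [ 0.5871 -0.1781  0.144 ]
key_two_top 0.79 [226.8 266.6] [ 0.458  -0.1354  0.144 ]
key_three_top 0.74 [224.2 298. ] [ 0.4461 -0.2027  0.144 ]
wrist [ 0.214 -0.512  0.374]
```

Run:
```python
import cv2,numpy as np
t=cv2.imread("pics/top0.png")[140:330,250:450]
s=cv2.imread("pics/side0.png")[180:380,170:380]
t=cv2.resize(t,(400,380),interpolation=cv2.INTER_CUBIC);s=cv2.resize(s,(399,380),interpolation=cv2.INTER_CUBIC)
cv2.imwrite("pics/c1.png",np.hstack([t,s]))
```

```text
(no output)
```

View pics/c1.png

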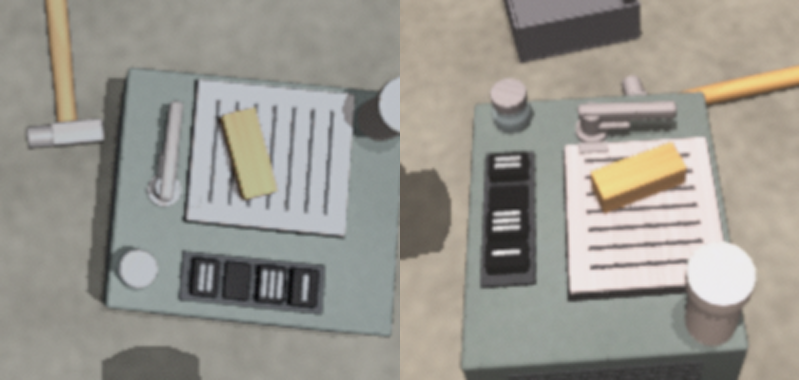

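View pics/top0.png

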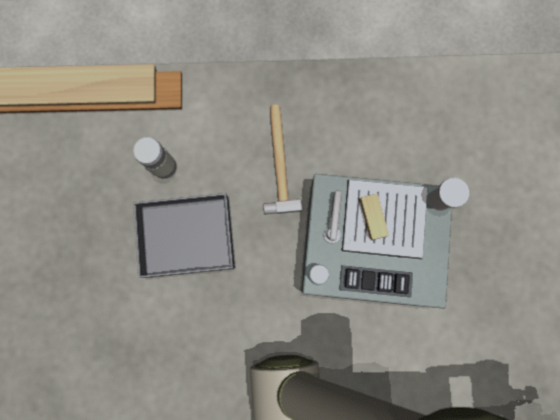

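Order from the left is two, plain, three, one. The off-cut lies near top pixel (374,217), the lever pivot at (332,236) and the jar at (319,274). Next I fit the cleaner and off-cut poses.

```bash
cat > fit.py <<'E'
from h import *
from scipy.optimize import least_squares
P={n:env.get_image(n) for n in("top","side")}
loc={"cam_pivot":(0,.1,.164),"key_two_top":(-.088,.051,.144),"key_plain_top":(-.088,.017,.134),"key_three_top":(-.088,-.017,.144),"key_one_top":(-.088,-.051,.144)}
obs=[]
for n,p in P.items():
    for k,l in loc.items():
        r=env.tip_of(k,p)
        if r and r[0]["conf"]>.4: obs.append((n,l,r[0]["pixel"],k))
for l,c in(((-.13,.15,.12),(305,293)),((.13,.15,.12),(314,175)),((-.13,-.15,.12),(445,306.5))): obs.append(("top",l,c,"corner"))
# side corners (crop scale 1.9, offset 170,180)
for l,c in(((-.13,.15,.12),(475,103)),((.13,.15,.12),(704,93))): obs.append(("side",l,(170+(c[0]-400)/1.9,180+c[1]/1.9),"corner"))
def W(v,l):
    c,s=np.cos(v[2]),np.sin(v[2]); l=np.array(l); return np.array([v[0]+c*l[0]-s*l[1],v[1]+s*l[0]+c*l[1],l[2]])
f=lambda v:np.concatenate([proj(P[n],W(v,l))[0]-px for n,l,px,_ in obs])
r=least_squares(f,[.545,-.19,-.08],loss="soft_l1",f_scale=1.5)
v=r.x; print("cleaner",np.round(v,4))
for o,e in zip(obs,f(v).reshape(-1,2)): print(o[0],o[3],np.round(e,1))
for k,l in loc.items(): print(k,np.round(W(v,l),4))
tips=[]
for n,p in P.items():
    q=env.tip_of("cam_tip",p)
    if q: d=atz(p,q[0]["pixel"],.164)-W(v,loc["cam_pivot"]); print(n,"cam angle (cw) deg",round(np.degrees(v[2]-np.arctan2(d[1],d[0])),1),"len",round(np.hypot(*d[:2]),3))
# off-cut by silhouette
box=np.array([[x,y,z] for x in(-.045,.045) for y in(-.0175,.0175) for z in(0,.03)])
M={n:env.outline_of("offcut",p)[0]["mask"] for n,p in P.items()}
D={n:cv2.GaussianBlur(m.astype(np.float32),(0,0),1) for n,m in M.items()}
def g(u):
    c,s=np.cos(u[2]),np.sin(u[2]); X=np.c_[u[0]+c*box[:,0]-s*box[:,1],u[1]+s*box[:,0]+c*box[:,1],.136+box[:,2]]
    e=0
    for n in P:
        h=cv2.convexHull(proj(P[n],X).astype(np.float32))
        im=np.zeros((420,560),np.uint8); cv2.fillConvexPoly(im,np.round(h*16).astype(np.int32),1,shift=4)
        e+=((cv2.GaussianBlur(im.astype(np.float32),(0,0),1)-D[n])**2).sum()
    return e
from scipy.optimize import differential_evolution
o=differential_evolution(g,[(.54,.63),(-.22,-.14),(-.6,1)],seed=0,maxiter=60)
print("offcut",np.round(o.x,4),np.degrees(o.x[2]),o.fun,[m.sum() for m in M.values()])
m=env.outline_of("bin",P["top"])[0]["mask"].astype(np.uint8)
rc=cv2.minAreaRect(cv2.findNonZero(m)); print("bin",[np.round(atz(P["top"],c,.07)[:2],3) for c in cv2.boxPoints(rc)])
s=env.observe(); print(s["time_s"],s["position"],np.round(s["tool_rot"],3).tolist(),s["ft_force"])
E
python3 fit.py
```

```text
cleaner [ 0.5398 -0.1923 -0.1251]
top cam_pivot [ 0.3 -2. ]
top key_two_top [2.2 1.8]
top key_plain_top [-1.1 -0. ]
top key_three_top [51.6 45.1]
top key_one_top [ 0.4 -2. ]
side cam_pivot [-2.   3.5]
side key_two_top [-1.  -1.3]
side key_plain_top [-0.2 -0.7]
side key_three_top [ 0.7 -0. ]
side key_one_top [4.2 0.6]
top corner [-3.1  0.2]
top corner [-0.4 -2.8]
top corner [0.5 2.1]
side corner [-0.3 -1.1]
side corner [ 0.6 -2.3]
cam_pivot [ 0.5523 -0.0931  0.164 ]
key_two_top [ 0.4589 -0.1307  0.144 ]
key_plain_top [ 0.4546 -0.1645  0.134 ]
key_three_top [ 0.4504 -0.1982  0.144 ]
key_one_top [ 0.4462 -0.2319  0.144 ]
top cam angle (cw) deg 0.5 len 0.096
side cam angle (cw) deg 7.4 len 0.085
offcut [ 0.5843 -0.1785  0.2193] 12.564825616088884 65.93586730957031 [np.int64(837), np.int64(1101)]
bin [array([0.641, 0.352]), array([0.658, 0.13 ]), array([0.485, 0.114]), array([0.468, 0.333])]
2.8 [ 0.14501769 -0.53052127  0.197206  ] [[0.965, 0.264, -0.0], [0.264, -0.965, 0.0], [0.0, -0.0, -1.0]] [-0.07295521 -0.3894649  -0.26209349]
```

{"name": "move_arm", "arguments": {"plan": [[0,0,0,44,-23,-15,1],[0,0,0,44,-23,-15,1],[0,0,0,44,-23,-15,1],[0,0,0,44,-23,-15,1],[0,0,0,44,-23,-15,1]]}}

```text
time_s: 3.3
position: [0.3214, -0.3661, 0.2703]
tool_rot: [[0.965, 0.263, 0.0], [0.263, -0.965, -0.0], [0.0, 0.0, -1.0]]
ft_force: [0.4, -0.6, -0.9]
grip_width: 0.0854
gripper_force: 0.0
```

{"name": "move_arm", "arguments": {"plan": [[0,0,0,22,-12,-8,1],[0,0,0,22,-12,-8,1],[0,0,0,22,-12,-8,1],[0,0,0,22,-12,-8,1],[0,0,0,22,-12,-8,1]]}}

```text
time_s: 3.8
position: [0.493, -0.2008, 0.3464]
tool_rot: [[0.965, 0.264, 0.0], [0.264, -0.965, -0.0], [0.0, 0.0, -1.0]]
ft_force: [1.3, -1.0, -0.1]
grip_width: 0.0851
gripper_force: 0.0
```

{"name": "move_arm", "arguments": {"plan": [[0,0,0,1,0,0,1],[0,0,0,1,0,0,1]]}}

```text
time_s: 4.0
position: [0.5025, -0.1992, 0.345]
tool_rot: [[0.964, 0.266, -0.001], [0.266, -0.964, 0.0], [-0.0, -0.0, -1.0]]
ft_force: [-0.3, -0.2, -0.1]
grip_width: 0.0857
gripper_force: 0.0
```

Run:
```python
from h import *
import pickle
p=env.get_image("wrist"); save(p,"w1"); pickle.dump(p,open("w1.pkl","wb"))
z={"cam_pivot":.164,"cam_tip":.164,"offcut_mid":.151,"key_plain_top":.134,"key_one_top":.144,"key_two_top":.144,"key_three_top":.144}
print(np.round(-np.array(p["R"]).T@p["t"],3),env.observe()["position"])
for k in z:
  for q in env.tip_of(k,p)[:2]: print(k,round(q["conf"],2),np.round(q["pixel"],1),np.round(atz(p,q["pixel"],z[k]),4))
```

```text
[ 0.572 -0.18   0.523] [ 0.50148808 -0.20005491  0.34477333]
cam_pivot 0.93 [195.1 109.3] [ 0.5532 -0.0906  0.164 ]
cam_tip 0.87 [230.6  21.5] [ 0.6409 -0.1075  0.164 ]
offcut_mid 0.71 [288.1 102.2] [ 0.5854 -0.1799  0.151 ]
key_plain_top 0.71 [247.6 210.4] [ 0.4545 -0.1663  0.134 ]
key_one_top 0.87 [299.3 233.7] [ 0.4459 -0.2328  0.144 ]
key_two_top 0.79 [217.2 200.9] [ 0.4592 -0.13    0.144 ]
key_three_top 0.93 [271.7 227.3] [ 0.4449 -0.1991  0.144 ]
```

View pics/w1.png

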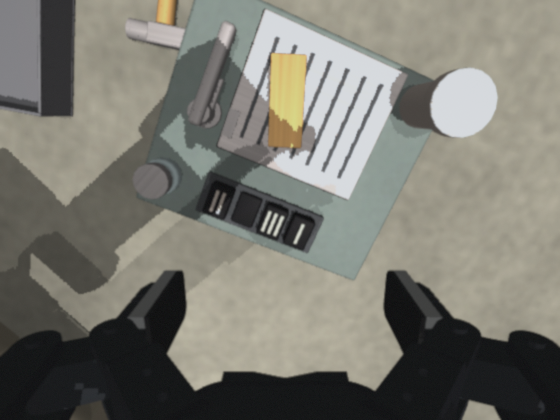

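Run:
```python
from h import *
from scipy.optimize import least_squares
import pickle
p=pickle.load(open("w1.pkl","rb"))
def W(v,l):
    c,s=np.cos(v[2]),np.sin(v[2]); l=np.array(l); return np.array([v[0]+c*l[0]-s*l[1],v[1]+s*l[0]+c*l[1],l[2]])
obs=[((0,.1,.164),(199,110)),((-.088,.051,.144),(217.5,200)),((-.088,.017,.134),(247.6,210.4)),((-.088,-.017,.144),(272,225)),((-.088,-.051,.144),(299.3,233)),
((-.03,.0745,.136),(219,147)),((-.03,-.0905,.136),(350,199)),((.12,.0745,.136),(264,10)),((-.13,-.15,.12),(355,279))]
f=lambda v:np.concatenate([proj(p,W(v,l))[0]-c for l,c in obs])
r=least_squares(f,[.54,-.19,-.12],loss="soft_l1",f_scale=1.5);v=r.x
print(np.round(v,4),np.degrees(v[2])); print(np.round(f(v).reshape(-1,2),1).tolist())
for y,n in((.051,"two"),(-.017,"three"),(-.051,"one")): print(n,np.round(W(v,(-.088,y,.144)),4))
pv=W(v,(0,.1,.164)); print("pivot",pv.round(4))
for px in((229,27),(230.6,21.5)):
    d=atz(p,px,.164)-pv; print(np.degrees(v[2]-np.arctan2(d[1],d[0])),np.hypot(*d[:2]))
c=[(271,54),(306,54),(302,148),(269,147)]
for q in c: print(np.round(atz(p,q,.166),4))
q=np.array([atz(p,k,.166) for k in c]); print("offcut",q.mean(0).round(4)); a=(q[0]+q[1]-q[2]-q[3])/2; print(np.degrees(np.arctan2(a[1],a[0])),np.linalg.norm(a))
```

```text
[ 0.5402 -0.1927 -0.1169] -6.698344887921277
[[-1.5, 1.4], [1.0, 1.7], [-0.6, -0.4], [1.1, -2.2], [0.4, 0.1], [-2.1, -0.8], [-0.7, 0.7], [1.1, -2.5], [0.6, 2.4]]
two [ 0.4587 -0.1317  0.144 ]
three [ 0.4508 -0.1993  0.144 ]
one [ 0.4468 -0.233   0.144 ]
pivot [ 0.5518 -0.0933  0.164 ]
2.5583579991254832 0.08514842021226615
2.306088017093056 0.09016261598780692
[ 0.6233 -0.152   0.166 ]
[ 0.6323 -0.1847  0.166 ]
[ 0.545  -0.2061  0.166 ]
[ 0.5368 -0.1727  0.166 ]
offcut [ 0.5844 -0.1789  0.166 ]
13.630752432354791 0.08945076372505724
```

{"name": "move_arm", "arguments": {"plan": [[0,0,2.3,8.6,0.15,5,0.5],[0,0,2.3,8.6,0.15,13,0.5],[0,0,2.3,8.6,0.15,13,0.5],[0,0,2.3,8.6,0.15,13,0.5],[0,0,2.3,8.6,0.15,13,0.5]]}}

```text
time_s: 4.9
position: [0.5846, -0.1787, 0.2145]
tool_rot: [[0.974, 0.225, -0.003], [0.225, -0.974, 0.001], [-0.003, -0.002, -1.0]]
ft_force: [0.5, -0.9, -0.6]
grip_width: 0.0639
gripper_force: 0.0
```

{"name": "move_arm", "arguments": {"plan": [[0,0,0,0,0,4,0.5],[0,0,0,0,0,6,0.5],[0,0,0,0,0,7.5,0.5],[0,0,0,0,0,7.5,0.5],[0,0,0,0,0,7.5,0.5]]}}

```text
time_s: 5.4
position: [0.5856, -0.1796, 0.1434]
tool_rot: [[0.975, 0.224, 0.004], [0.224, -0.975, -0.002], [0.003, 0.003, -1.0]]
ft_force: [-0.4, 0.7, 1.1]
grip_width: 0.0639
gripper_force: 0.0
```

{"name": "move_arm", "arguments": {"plan": [[0,0,0,0,0,0,-0.3],[0,0,0,0,0,0,-0.5],[0,0,0,0,0,0,-0.8],[0,0,0,0,0,0,-0.8],[0,0,0,0,0,0,-0.8]], "squeeze": 30}}

```text
time_s: 5.9
position: [0.585, -0.1787, 0.1407]
tool_rot: [[0.974, 0.225, 0.0], [0.225, -0.974, -0.0], [0.0, 0.0, -1.0]]
ft_force: [-0.2, -0.2, 0.6]
grip_width: 0.0085
gripper_force: 0.0
```

Closed to 8.5 mm, so the block isn't between the pads; I look.

Run:
```python
from h import *
w=env.get_image("wrist");s=env.get_image("side")
print(env.observe()["grip_width"])
a=cv2.resize(w["color"],(400,300));b=cv2.resize(s["color"][180:360,170:410],(400,300),interpolation=cv2.INTER_CUBIC)
cv2.imwrite("pics/g1.png",cv2.cvtColor(np.hstack([a,b]),cv2.COLOR_RGB2BGR))
```

```text
0.008757227862138632
```

View pics/g1.png

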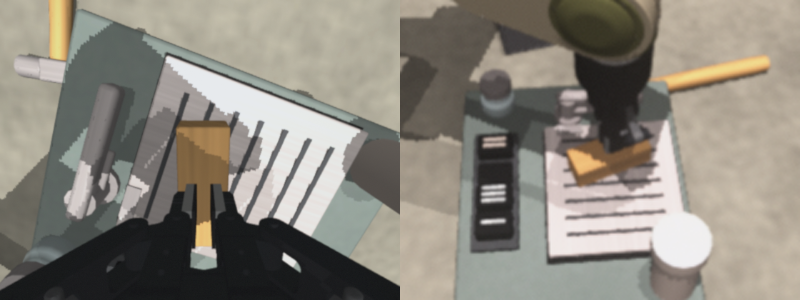

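The fingertips appear over the block, with the block spanning wider than the gap on both sides. I check by projecting the model into this picture.

Run:
```python
from h import *
import pickle
w=env.get_image("wrist");s=env.get_image("side")
pickle.dump((w,s),open("w2.pkl","wb"))
st=env.observe(); T=np.array(st["position"]);R=np.array(st["tool_rot"])
print(T,-np.array(w["R"]).T@w["t"],w["R"][2] if isinstance(w["R"],list) else np.array(w["R"])[2],K(w)[0,0])
im=[cv2.cvtColor(q["color"],cv2.COLOR_RGB2BGR) for q in(w,s)]
c,sn=np.cos(np.radians(13.1)),np.sin(np.radians(13.1))
X=[[.5844+c*x-sn*y,-.1787+sn*x+c*y,z] for z in(.136,.166) for x,y in((-.045,-.0175),(.045,-.0175),(.045,.0175),(-.045,.0175))]
for q,i in zip((w,s),im):
    pr=proj(q,X)
    cv2.polylines(i,[np.round(pr[:4]).astype(int)],1,(255,0,0));cv2.polylines(i,[np.round(pr[4:]).astype(int)],1,(0,0,255))
    t=proj(q,[T,T-R[:,2]*.019])
    for k,col in zip(t,((0,255,0),(255,0,255))): cv2.circle(i,tuple(int(a) for a in k),2,col,-1)
a=cv2.resize(im[0],(400,300));b=cv2.resize(im[1][220:325,230:370],(400,300),interpolation=cv2.INTER_CUBIC)
cv2.imwrite("pics/g2.png",np.hstack([a,b]))
```

```text
[ 0.58499127 -0.17866465  0.14052297] [ 0.65503616 -0.16270116  0.31807464] [-0.27413836 -0.06233447 -0.95966795] 337.1492261564085
```

View pics/g2.png

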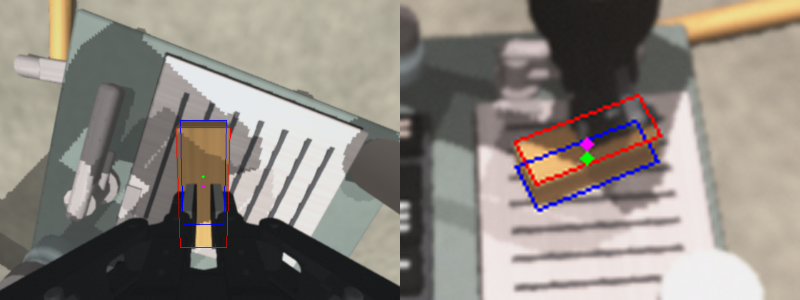

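Run:
```python
from h import *
import pickle
w,s=pickle.load(open("w2.pkl","rb"))
T=np.array([.585,-.17866,.14052]);x=np.array([.974,.225,0]);y=np.array([.225,-.974,0])
for z in(.14,.15,.16,.166,.175,.185): print(z,*[np.round(proj(w,[T[0]+a*x[0]+b*y[0],T[1]+a*x[1]+b*y[1],z])[0]/1.4) for a in(.0,.011) for b in(.0043,.012)])
cv2.imwrite("pics/g3.png",cv2.cvtColor(cv2.resize(w["color"][200:400,170:400],(690,600),interpolation=cv2.INTER_CUBIC),cv2.COLOR_RGB2BGR))
st=env.observe(); print(st["ft_force"],st["joint_efforts"],st["gripper_force"])
```

```text
0.14 [209. 177.] [218. 177.] [209. 164.] [219. 164.]
0.15 [209. 182.] [219. 182.] [209. 168.] [219. 168.]
0.16 [209. 187.] [220. 187.] [209. 173.] [220. 173.]
0.166 [209. 191.] [221. 191.] [210. 176.] [221. 176.]
0.175 [210. 197.] [222. 197.] [210. 181.] [222. 181.]
0.185 [210. 204.] [223. 204.] [210. 188.] [223. 188.]
[ 0.1786244   0.11955593 -0.25295397] [ 1.76703943e-03 -5.20909953e+01 -2.25003952e+01 -3.45996767e-06
  1.93696331e-03 -1.22251545e-04] 0.0
```

View pics/g3.png

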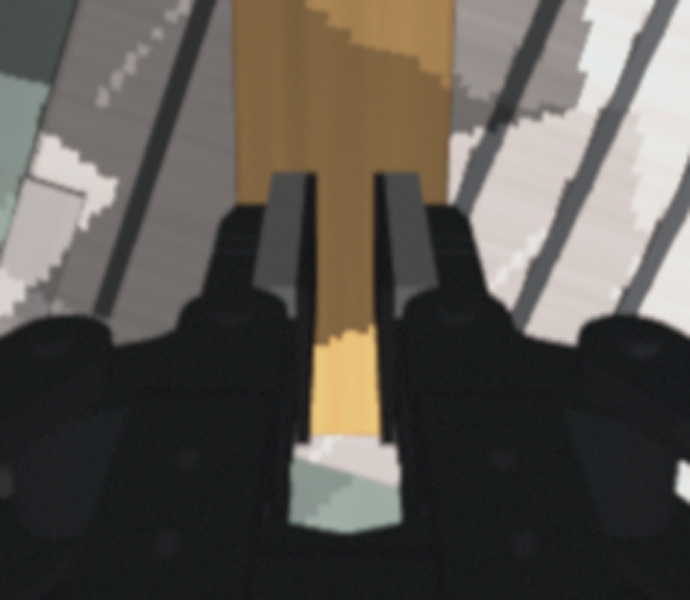

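{"name": "move_arm", "arguments": {"plan": [[0,0,0,0,0,-4,-0.8],[0,0,0,0,0,-7,-0.8],[0,0,0,0,0,-7,-0.8]]}}

```text
time_s: 6.4
position: [0.5864, -0.1794, 0.2151]
tool_rot: [[0.974, 0.225, 0.007], [0.225, -0.974, -0.004], [0.006, 0.005, -1.0]]
ft_force: [-0.5, -0.5, 0.0]
grip_width: 0.0085
gripper_force: 0.0
```

Run:
```python
from h import *
w=env.get_image("wrist");s=env.get_image("side")
st=env.observe();T=np.array(st["position"]);x=np.array(st["tool_rot"])[:,0]
print(T,st["grip_width"],proj(w,[T,T+.011*x,T+[0,0,.019]])*[1,1])
im=[cv2.cvtColor(q["color"],cv2.COLOR_RGB2BGR) for q in(w,s)]
for q,i in zip((w,s),im):
    t=proj(q,[T]); cv2.circle(i,tuple(int(a) for a in t[0]),1,(0,255,0),-1)
a=cv2.resize(im[0],(400,300));b=cv2.resize(im[1][190:325,210:390],(400,300),interpolation=cv2.INTER_CUBIC)
cv2.imwrite("pics/g4.png",np.hstack([a,b]))
```

```text
[ 0.58499949 -0.17866824  0.21070179] 0.008417488330334266 [[282.73551487 247.00287151]
 [282.71456239 228.96506792]
 [282.70455096 260.3618143 ]]
```

View pics/g4.png

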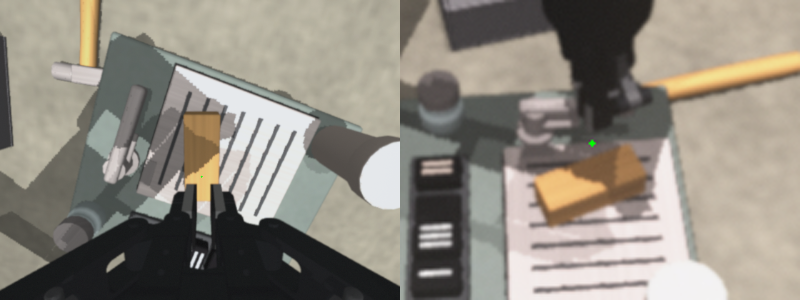

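Block unmoved and the fingertips visibly end about 35 mm above the reported TCP, so the real fingers are shorter than stated. I go correspondingly deeper, watching the force.

{"name": "move_arm", "arguments": {"plan": [[0,0,0,0,0,0,0.5],[0,0,0,0,0,0,0.5],[0,0,0,0,0,3,0.5],[0,0,0,0,0,7,0.5],[0,0,0,0,0,7,0.5]]}}

```text
time_s: 7.0
position: [0.5824, -0.1774, 0.1352]
tool_rot: [[0.974, 0.225, -0.01], [0.225, -0.974, 0.005], [-0.008, -0.007, -1.0]]
ft_force: [0.2, 0.4, -0.1]
grip_width: 0.0638
gripper_force: 0.0
```

{"name": "move_arm", "arguments": {"plan": [[0,0,0,0,0,1,0.5],[0,0,0,0,0,2,0.5],[0,0,0,0,0,3,0.5],[0,0,0,0,0,3,0.5]]}}

```text
time_s: 7.4
position: [0.5846, -0.1785, 0.1096]
tool_rot: [[0.974, 0.225, -0.001], [0.225, -0.974, 0.001], [-0.001, -0.001, -1.0]]
ft_force: [-0.8, -0.3, -0.6]
grip_width: 0.064
gripper_force: 0.0
```

{"name": "move_arm", "arguments": {"plan": [[0,0,0,0,0,0,-0.3],[0,0,0,0,0,0,-0.5],[0,0,0,0,0,0,-0.8],[0,0,0,0,0,0,-0.8],[0,0,0,0,0,0,-0.8]], "squeeze": 30}}

```text
time_s: 7.9
position: [0.5853, -0.1788, 0.1113]
tool_rot: [[0.974, 0.225, 0.001], [0.225, -0.974, -0.001], [0.001, 0.001, -1.0]]
ft_force: [-1.3, 0.4, 5.8]
grip_width: 0.0346
gripper_force: 31.5
```

{"name": "move_arm", "arguments": {"plan": [[0,0,0,0,0,-4,-0.8],[0,0,0,0,0,-8,-0.8],[0,0,0,1,-4,-9,-0.8],[0,0,0,2,-9,-9,-0.8],[0,0,0,2.5,-14,-9,-0.8]]}}

```text
time_s: 8.4
position: [0.5779, -0.0365, 0.2004]
tool_rot: [[0.975, 0.224, 0.0], [0.224, -0.975, 0.0], [0.0, -0.0, -1.0]]
ft_force: [1.0, 0.1, -1.1]
grip_width: 0.0343
gripper_force: 30.7
```

{"name": "move_arm", "arguments": {"plan": [[0,0,0,0.6,-5,0,-0.8],[0,0,0,1.2,-10,0,-0.8],[0,0,0,2,-15,0,-0.8],[0,0,0,2.5,-20,0,-0.8],[0,0,0,3,-25,0,-0.8]]}}

```text
time_s: 8.9
position: [0.5506, 0.2126, 0.2003]
tool_rot: [[0.974, 0.225, -0.001], [0.225, -0.974, -0.0], [-0.001, -0.0, -1.0]]
ft_force: [0.4, 0.3, -2.0]
grip_width: 0.0343
gripper_force: 30.7
```

{"name": "move_arm", "arguments": {"plan": [[0,0,0,0.5,-1.5,5,-0.8],[0,0,0,0.5,-1.5,10,-0.8],[0,0,0,0.5,-1.5,15,-0.8],[0,0,0,0.5,-1.5,18.5,-0.8],[0,0,0,0.5,-1.5,18.5,-0.8]]}}

```text
time_s: 9.4
position: [0.5495, 0.2258, 0.0107]
tool_rot: [[0.974, 0.225, -0.01], [0.225, -0.974, -0.002], [-0.011, -0.0, -1.0]]
ft_force: [-0.4, -0.7, -0.2]
grip_width: 0.0345
gripper_force: 30.7
```

{"name": "move_arm", "arguments": {"plan": [[0,0,0,0,0,0,0],[0,0,0,0,0,0,0.3],[0,0,0,0,0,-1,0.3],[0,0,0,0,0,-6,0.3],[0,0,0,0,0,-11,-1]]}}

```text
time_s: 9.9
position: [0.5526, 0.2263, 0.1287]
tool_rot: [[0.974, 0.225, 0.001], [0.225, -0.974, 0.0], [0.001, 0.0, -1.0]]
ft_force: [0.5, 0.1, 0.3]
grip_width: 0.0423
gripper_force: 0.0
```

{"name": "move_arm", "arguments": {"plan": [[0,0,0,0,1,-5,-1],[0,0,0,0,6,-9,-1],[0,0,0,0,11,-9,-1],[0,0,0,0,16,-9,-1],[0,0,0,0,21,-9,-1]]}}

```text
time_s: 10.4
position: [0.5975, 0.0318, 0.2188]
tool_rot: [[0.974, 0.225, 0.005], [0.225, -0.974, -0.001], [0.004, 0.002, -1.0]]
ft_force: [0.8, -0.1, -0.2]
grip_width: 0.0001
gripper_force: 0.0
```

Run:
```python
from h import *
p=env.get_image("top");q=env.get_image("side")
for n,i in(("top",p),("side",q)):
    for r in env.tip_of("offcut_mid",i)[:2]: print(n,r["conf"],np.round(r["pixel"]),np.round(atz(i,r["pixel"],.02),3))
w=env.get_image("wrist")
st=env.observe();print(st["position"],st["time_s"],st["grip_width"])
a=cv2.resize(p["color"][130:310,130:370],(400,300));b=cv2.resize(w["color"],(400,300))
cv2.imwrite("pics/g5.png",cv2.cvtColor(np.hstack([a,b]),cv2.COLOR_RGB2BGR))
```

```text
top 0.63 [189. 238.] [0.559 0.229 0.02 ]
side 0.61 [250. 177.] [0.548 0.225 0.02 ]
[0.59720147 0.0336969  0.21716301] 10.65 -0.0002255141685884323
```

View pics/g5.png

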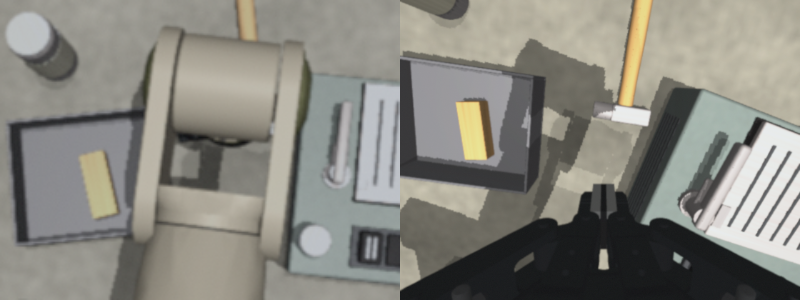

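Off-cut is in the bin (wrist crop (475,130)), and can, hammer and jar are unmoved. Next the lever.

{"name": "move_arm", "arguments": {"plan": [[0,0,0,0.2,5,0,-1],[0,0,0,0.4,9,1,-1],[0,0,0,0.4,11,3,-1],[0,0,0,0.4,11,6,-1],[0,0,0,0.4,11,6,-1]]}}

```text
time_s: 11.15
position: [0.6242, -0.0713, 0.1527]
tool_rot: [[0.974, 0.226, -0.006], [0.226, -0.974, 0.002], [-0.006, -0.004, -1.0]]
ft_force: [-0.7, 0.3, -0.4]
grip_width: 0.0001
gripper_force: 0.0
```

```bash
cat > arc.py <<'E'
from h import *
import sys
st=env.observe();T=np.array(st["position"]);R=np.array(st["tool_rot"])
pv=np.array([.552,-.093]); 
z=float(sys.argv[1]); s=float(sys.argv[2])
print(T.round(4),R.round(3).tolist(),st["time_s"])
for a in map(float,sys.argv[3:]):
    th=-.119-np.radians(a); d=np.array([np.cos(th),np.sin(th)]);n=np.array([-d[1],d[0]])
    X=np.r_[pv+.068*d+(.007+s)*n,z]
    print(a,X.round(3),np.round(R.T@(X-T)*100,1))
E
python3 arc.py .117 .018 2 10 20 30 40 50 60 70 80 90
python3 - <<'E'
from h import *
w=env.get_image("wrist");s=env.get_image("side")
a=cv2.resize(w["color"],(400,300));b=cv2.resize(s["color"][190:325,210:390],(400,300),interpolation=cv2.INTER_CUBIC)
cv2.imwrite("pics/g6.png",cv2.cvtColor(np.hstack([a,b]),cv2.COLOR_RGB2BGR))
E
```

```text
[ 0.6242 -0.0713  0.1527] [[0.974, 0.226, -0.006], [0.226, -0.974, 0.002], [-0.006, -0.004, -1.0]] 11.15
2.0 [ 0.623 -0.079  0.117] [-0.3  0.7  3.6]
10.0 [ 0.624 -0.089  0.117] [-0.4  1.7  3.6]
20.0 [ 0.624 -0.101  0.117] [-0.7  2.9  3.6]
30.0 [ 0.621 -0.114  0.117] [-1.2  4.1  3.6]
40.0 [ 0.617 -0.125  0.117] [-1.9  5.1  3.6]
50.0 [ 0.61  -0.136  0.117] [-2.8  6.   3.6]
60.0 [ 0.602 -0.146  0.117] [-3.9  6.8  3.6]
70.0 [ 0.592 -0.154  0.117] [-5.   7.3  3.6]
80.0 [ 0.581 -0.16   0.117] [-6.2  7.6  3.6]
90.0 [ 0.569 -0.163  0.117] [-7.5  7.7  3.6]
```

View pics/g6.png

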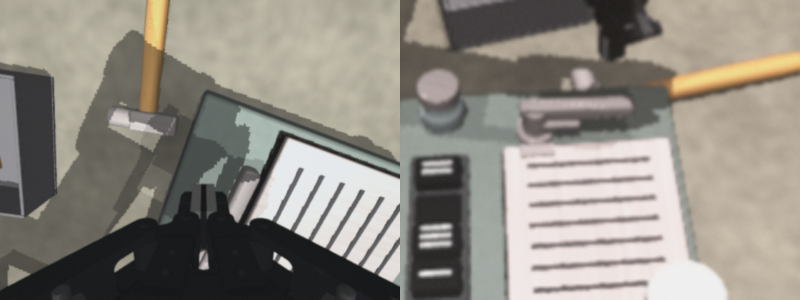

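Run:
```python
from h import *
s=env.get_image("side");st=env.observe();T=np.array(st["position"]);print(T)
for dz in(0,.01,.02,.03,.04,.05): q=proj(s,T+[0,0,dz])[0]; print(dz,q.round(1),"crop",((q-[210,190])*2.222+[400,0]).round())
```

```text
[ 0.62651192 -0.07156553  0.15760985]
0 [304.9 224. ] crop [611.  76.]
0.01 [305.  220.9] crop [611.  69.]
0.02 [305.2 217.8] crop [612.  62.]
0.03 [305.4 214.6] crop [612.  55.]
0.04 [305.6 211.3] crop [612.  47.]
0.05 [305.8 208. ] crop [613.  40.]
```

{"name": "move_arm", "arguments": {"plan": [[0,0,0,-0.2,0,2,-1],[0,0,0,-0.3,0,3.6,-1],[0,0,0,-0.3,0,3.6,-1]]}}

```text
time_s: 11.6
position: [0.6226, -0.0725, 0.1196]
tool_rot: [[0.974, 0.226, -0.001], [0.226, -0.974, 0.0], [-0.001, -0.001, -1.0]]
ft_force: [0.4, 0.1, -0.3]
grip_width: 0.0001
gripper_force: 0.0
```

{"name": "move_arm", "arguments": {"plan": [[0,0,0,-0.3,1.7,0,-1],[0,0,0,-0.6,2.9,0,-1],[0,0,0,-1.1,4.1,0,-1],[0,0,0,-1.8,5.1,0,-1],[0,0,0,-2.7,6.0,0,-1]]}}

```text
time_s: 12.1
position: [0.6099, -0.1392, 0.1197]
tool_rot: [[0.975, 0.224, 0.001], [0.224, -0.975, -0.0], [0.001, 0.0, -1.0]]
ft_force: [0.2, 1.5, 0.6]
grip_width: -0.0
gripper_force: 1.1
```

```bash
python3 arc.py .121 .018 50 60 70 80 90
python3 - <<'E'
from h import *
for n in("wrist","top"):
    w=env.get_image(n)
    for r in env.tip_of("cam_tip",w)[:1]:
        X=atz(w,r["pixel"],.164);d=X-[.552,-.093,.164];print(n,r["conf"],X.round(3),np.degrees(-.119-np.arctan2(d[1],d[0])),np.linalg.norm(d))
print(env.observe()["ft_force"])
E
```

```text
[ 0.6099 -0.1392  0.1197] [[0.975, 0.224, 0.001], [0.224, -0.975, -0.0], [0.001, 0.0, -1.0]] 12.1
50.0 [ 0.61  -0.136  0.121] [ 0.1 -0.3 -0.1]
60.0 [ 0.602 -0.146  0.121] [-0.9  0.4 -0.1]
70.0 [ 0.592 -0.154  0.121] [-2.1  1.  -0.1]
80.0 [ 0.581 -0.16   0.121] [-3.3  1.3 -0.1]
90.0 [ 0.569 -0.163  0.121] [-4.6  1.4 -0.1]
wrist 0.8 [ 0.605 -0.165  0.164] 46.89511867359717 0.08959846294521545
top 0.64 [ 0.604 -0.162  0.164] 46.378379625957876 0.08606746128617192
[-0.52928585  0.63406166  0.57767843]
```

{"name": "move_arm", "arguments": {"plan": [[0,0,0,-0.9,0.4,0,-1],[0,0,0,-2.1,1.0,0,-1],[0,0,0,-3.3,1.3,0,-1],[0,0,0,-4.2,1.4,0,-1],[0,0,0,-4.6,1.4,0,-1]]}}

```text
time_s: 12.8
position: [0.5675, -0.1624, 0.1197]
tool_rot: [[0.975, 0.224, -0.0], [0.224, -0.975, -0.0], [-0.0, 0.0, -1.0]]
ft_force: [1.5, 1.7, -0.4]
grip_width: -0.0
gripper_force: 0.8
```

{"name": "move_arm", "arguments": {"plan": [[0,0,0,-0.2,0,0,-1],[0,0,0,-0.4,0,0,-1],[0,0,0,-0.4,0,0,-1]]}}

```text
time_s: 13.1
position: [0.5645, -0.163, 0.1195]
tool_rot: [[0.974, 0.225, -0.0], [0.225, -0.974, -0.0], [-0.0, 0.0, -1.0]]
ft_force: [0.3, -0.4, 0.2]
grip_width: 0.0001
gripper_force: 0.1
```

{"name": "move_arm", "arguments": {"plan": [[0,0,0,-0.2,0,0,-1],[0,0,0,-0.3,0,0,-1],[0,0,0,-0.3,0,0,-1]]}}

```text
time_s: 13.4
position: [0.5622, -0.1634, 0.1195]
tool_rot: [[0.974, 0.225, 0.001], [0.225, -0.974, 0.0], [0.001, 0.0, -1.0]]
ft_force: [4.9, 1.6, -1.0]
grip_width: 0.0002
gripper_force: 2.0
```

```bash
cat > ang.py <<'E'
from h import *
for n in("wrist","top","side"):
    w=env.get_image(n)
    for r in env.tip_of("cam_tip",w)[:1]:
        X=atz(w,r["pixel"],.164);d=X-[.552,-.093,.164];print(n,r["conf"],X.round(3),np.degrees(-.119-np.arctan2(d[1],d[0])),np.linalg.norm(d))
o=env.observe();print(o["ft_force"],o["position"],o["time_s"])
E
python3 ang.py
```

```text
side 0.59 [ 0.547 -0.186  0.164] 86.30193838236194 0.09347733911814086
[ 4.88233782  2.4299449  -0.25859283] [ 0.56214108 -0.16340579  0.11956193] 13.7
```

Force has started to rise; push a bit more to confirm the stop.

{"name": "move_arm", "arguments": {"plan": [[0,0,0,-0.1,0,0,-1],[0,0,0,-0.2,0,0,-1],[0,0,0,-0.2,0,0,-1]]}}

```text
time_s: 14.0
position: [0.5618, -0.1635, 0.1198]
tool_rot: [[0.974, 0.225, 0.005], [0.225, -0.974, 0.001], [0.005, 0.001, -1.0]]
ft_force: [12.6, 4.7, -3.1]
grip_width: -0.0002
gripper_force: 6.0
```

{"name": "move_arm", "arguments": {"plan": [[0,0,0,-0.1,0,0,-1],[0,0,0,-0.2,0,0,-1],[0,0,0,-0.2,0,0,-1]]}}

```text
time_s: 14.3
position: [0.5616, -0.1635, 0.1199]
tool_rot: [[0.974, 0.225, 0.009], [0.225, -0.974, 0.001], [0.009, 0.001, -1.0]]
ft_force: [21.1, 7.3, -5.8]
grip_width: -0.0
gripper_force: 9.8
```

{"name": "move_arm", "arguments": {"plan": [[0,0,0,2,0,0,-1],[0,0,0,3,0,-1,-1],[0,0,0,3,0,-6,-1],[0,0,7,0,1,-8,-1],[0,0,14,-4,1,-8,-1]]}}

```text
time_s: 14.8
position: [0.5217, -0.1846, 0.202]
tool_rot: [[1.0, -0.022, 0.004], [-0.022, -1.0, -0.004], [0.004, 0.004, -1.0]]
ft_force: [0.4, -0.6, -0.2]
grip_width: -0.0002
gripper_force: 0.0
```

{"name": "move_arm", "arguments": {"plan": [[0,0,5.8,0,0,0,-1],[0,0,5.8,0,0,0,-1]]}}

```text
time_s: 15.0
position: [0.52, -0.1836, 0.1998]
tool_rot: [[0.993, -0.121, -0.001], [-0.121, -0.993, -0.0], [-0.001, 0.001, -1.0]]
ft_force: [0.1, -0.6, -0.2]
grip_width: 0.0001
gripper_force: 0.0
```

```bash
python3 ang.py
python3 - <<'E'
from h import *
o=env.observe();T=np.array(o["position"]);R=np.array(o["tool_rot"]);print(T,R.round(3).tolist(),(R.T@(np.array([.4505,-.199,.17])-T)*100).round(2))
E
```

```text
wrist 0.73 [ 0.541 -0.181  0.164] 90.46849455264828 0.08918965883761791
top 0.66 [ 0.549 -0.094  0.164] 155.96320911313407 0.0033285771529250594
side 0.61 [ 0.54  -0.191  0.164] 90.22456172401694 0.09885277576218524
[-0.37204385 -0.24240321  0.33285067] [ 0.52132213 -0.18303591  0.19916818] 15.3
[ 0.52132213 -0.18303591  0.19916818] [[0.993, -0.117, -0.001], [-0.117, -0.993, 0.0], [-0.001, -0.0, -1.0]] [-6.85  2.41  2.92]
```

{"name": "move_arm", "arguments": {"plan": [[0,0,0,-4,1.4,0,-1],[0,0,0,-6.85,2.4,0.5,-1],[0,0,0,-6.85,2.4,4,-1],[0,0,0,-6.85,2.4,7,-1],[0,0,0,-6.85,2.4,7,-1]]}}

```text
time_s: 15.8
position: [0.4487, -0.1978, 0.1266]
tool_rot: [[0.993, -0.118, -0.006], [-0.118, -0.993, 0.004], [-0.006, -0.004, -1.0]]
ft_force: [-0.2, 1.5, -0.4]
grip_width: -0.0001
gripper_force: 0.0
```

Run:
```python
from h import *
w=env.get_image("side");t=env.get_image("top");o=env.observe();print(o["position"],o["ft_force"])
for n in("two","three","one"):
  for i in(w,t):
    for r in env.tip_of(f"key_{n}_top",i)[:1]: print(n,r["conf"],atz(i,r["pixel"],.144).round(4))
cv2.imwrite("pics/g7.png",cv2.cvtColor(cv2.resize(w["color"][215:365,170:370],(800,600),interpolation=cv2.INTER_CUBIC),cv2.COLOR_RGB2BGR))
```

```text
[ 0.4506334  -0.1990148   0.13007554] [-0.38088941 -0.9182724   0.29485471]
two 0.65 [ 0.456  -0.1343  0.144 ]
two 0.71 [ 0.4573 -0.1243  0.144 ]
three 0.7 [ 0.444  -0.2028  0.144 ]
one 0.7 [ 0.4418 -0.2337  0.144 ]
one 0.28 [0.7069 0.0049 0.144 ]
```

View pics/g7.png

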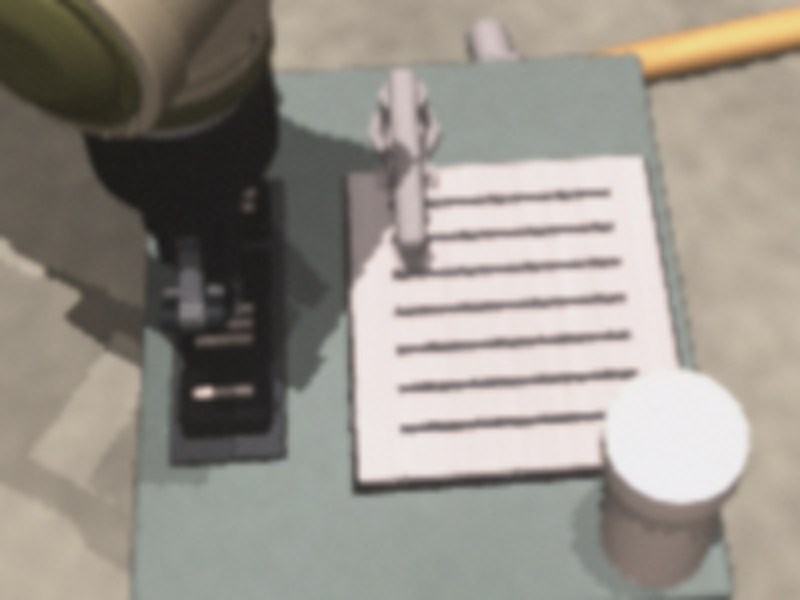

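Run:
```python
from h import *
w=env.get_image("side");T=np.array(env.observe()["position"])
for X in(T,T+[0,0,.027],[.4505,-.199,.144],[.4465,-.233,.144],[.4585,-.1315,.144]): print((proj(w,X)[0]-[170,215])*4)
```

```text
[228.62359376 338.28849799]
[222.53319074 308.69106178]
[225.61036035 323.29911455]
[224.78870263 390.81043913]
[227.3178362  199.66816385]
```

Run:
```python
from h import *
w=env.get_image("side")["color"].mean(2).astype(int);b=cv2.imread("pics/side0.png").mean(2).astype(int)
print("cols 204..244; now brightness/10 | before")
for r in range(272,316): print(r,"".join("%2d"%(w[r,c]//10) for c in range(204,242)),"|","".join("%2d"%(b[r,c]//10) for c in range(208,240,1)))
```

```text
cols 204..244; now brightness/10 | before
272  8 8 7 6 5 3 2 2 2 2 3 3 3 3 3 3 3 3 2 2 2 2 2 2 3 3 2 2 2 2 2 2 2 3 4 4 5 7 | 14141415151410 8 6 4 3 4 3 4 4 3 3 3 3 3 3 3 3 3 3 3 3 3 4 5 7 8
273  8 8 8 9 8 4 3 3 3 3 3 4 4 4 4 3 3 2 2 2 2 2 2 3 3 2 2 2 2 2 2 2 2 3 3 4 5 6 | 14141515151411 9 7 4 3 3 3 3 3 3 3 3 3 3 3 3 3 3 3 3 3 3 4 4 7 8
274  8 8 91110 6 3 3 2 3 4 4 4 4 4 4 3 3 2 2 2 2 2 2 3 3 2 2 2 3 2 3 3 3 4 4 5 6 | 14141415141411 9 7 5 3 3 3 3 3 3 3 3 3 3 3 4 3 4 4 4 4 4 5 6 7 8
275  8 8 91111 8 4 3 2 3 3 4 4 4 4 4 3 3 3 2 2 2 2 3 2 3 3 3 3 3 3 3 3 3 4 4 4 6 | 14141415141410 9 8 5 4 4 4 4 4 4 4 4 4 4 5 5 5 5 5 5 6 6 6 7 8 8
276  8 8 91112 9 4 3 3 3 3 4 4 4 4 4 3 3 2 2 2 2 2 2 2 3 3 3 3 3 3 3 3 3 4 4 4 5 | 14141515151310 8 8 7 6 5 5 6 6 6 6 6 6 6 6 6 6 6 6 6 6 6 7 8 8 8
277  8 8 8 910 9 5 3 3 3 3 5 5 5 5 4 4 3 2 2 2 2 2 3 2 3 3 3 3 3 3 3 3 3 4 4 4 5 | 14151515151310 9 8 7 6 6 6 6 6 6 6 6 6 6 6 6 6 6 6 5 5 5 6 7 8 8
278  8 8 7 7 8 7 5 3 3 3 4 5 5 5 5 5 4 3 3 2 2 3 3 3 3 3 3 2 3 3 3 2 3 3 3 4 4 5 | 14151515151310 8 8 6 5 5 5 5 5 5 5 4 4 4 4 4 4 4 4 4 4 4 4 6 8 8
279  8 8 7 6 6 6 5 4 3
[... 4753 characters left out ...]
0 9 6 5 5 5 5 6 7 8 8 7 5 3 3 3 4 5 6 7 7 | 1515151412 9 7 5 4 4 6 8 9111111111212131414141413 8 5 4 4 4 6 8
312 161312121213121210 7 6 4 3 4 91416181711 9 8 8 8 8 9111110 6 3 3 3 3 5 6 7 9 | 1515151412 9 7 4 4 510161820202020191919202019191710 5 4 4 5 7 8
313 151312121212121210 7 5 4 3 5111719191711 9 8 8 7 7 8 8 9 8 5 3 3 3 4 5 6 7 9 | 1515151412 9 6 5 4 6121920212020191717171616151513 8 5 4 4 5 8 8
314 141212131213121210 7 6 4 3 4 711121210 7 5 5 5 5 4 5 5 5 4 3 3 3 3 3 5 5 610 | 1515151412 9 7 4 4 5 812131312121110 9 9 8 8 7 7 7 5 4 4 4 5 8 8
315 141212121212131210 7 6 4 3 4 4 5 5 5 4 4 3 3 3 3 3 3 3 3 3 3 3 3 3 4 5 5 610 | 1515151412 9 6 4 4 4 5 5 6 5 5 5 5 5 5 5 4 4 4 4 4 4 4 4 4 5 7 8
```

Side brightness shows the fingertip over the three-bar key, a few mm toward the front. I shift +4 mm and press in steps, watching the force.

{"name": "move_arm", "arguments": {"plan": [[0,0,0,0.4,0,0.3,-1],[0,0,0,0.4,0,0.8,-1],[0,0,0,0.4,0,1.2,-1],[0,0,0,0.4,0,1.2,-1]]}}

```text
time_s: 16.7
position: [0.4538, -0.1991, 0.1167]
tool_rot: [[0.993, -0.119, -0.001], [-0.119, -0.993, 0.001], [-0.001, -0.001, -1.0]]
ft_force: [0.0, 0.4, 0.0]
grip_width: -0.0003
gripper_force: 0.0
```

{"name": "move_arm", "arguments": {"plan": [[0,0,0,0,0,0.3,-1],[0,0,0,0,0,0.6,-1],[0,0,0,0,0,0.6,-1]]}}

```text
time_s: 17.0
position: [0.454, -0.1992, 0.1111]
tool_rot: [[0.993, -0.119, -0.001], [-0.119, -0.993, 0.0], [-0.001, -0.0, -1.0]]
ft_force: [0.7, -0.6, -0.2]
grip_width: 0.0003
gripper_force: 0.0
```

{"name": "move_arm", "arguments": {"plan": [[0,0,0,0,0,0.2,-1],[0,0,0,0,0,0.4,-1],[0,0,0,0,0,0.4,-1]]}}

```text
time_s: 17.3
position: [0.4542, -0.1994, 0.1075]
tool_rot: [[0.993, -0.119, 0.0], [-0.119, -0.993, -0.0], [0.0, 0.0, -1.0]]
ft_force: [0.4, -0.1, 0.6]
grip_width: -0.0001
gripper_force: 0.5
```

{"name": "move_arm", "arguments": {"plan": [[0,0,0,0,0,0.2,-1],[0,0,0,0,0,0.4,-1],[0,0,0,0,0,0.4,-1]]}}

```text
time_s: 17.6
position: [0.4541, -0.1994, 0.1032]
tool_rot: [[0.993, -0.119, -0.0], [-0.119, -0.993, 0.0], [-0.0, -0.0, -1.0]]
ft_force: [0.8, 0.2, 0.9]
grip_width: 0.0
gripper_force: 0.4
```

{"name": "move_arm", "arguments": {"plan": [[0,0,0,0,0,0.2,-1],[0,0,0,0,0,0.4,-1],[0,0,0,0,0,0.4,-1]]}}

```text
time_s: 17.9
position: [0.4541, -0.1993, 0.0992]
tool_rot: [[0.993, -0.119, -0.0], [-0.119, -0.993, 0.0], [-0.0, -0.0, -1.0]]
ft_force: [-0.4, -0.1, 1.0]
grip_width: 0.0002
gripper_force: 0.5
```

{"name": "move_arm", "arguments": {"plan": [[0,0,0,0,0,0.2,-1],[0,0,0,0,0,0.3,-1],[0,0,0,0,0,0.3,-1]]}}

```text
time_s: 18.2
position: [0.4543, -0.1994, 0.0976]
tool_rot: [[0.993, -0.118, 0.001], [-0.118, -0.993, -0.001], [0.001, 0.001, -1.0]]
ft_force: [-3.6, 0.9, 13.4]
grip_width: 0.0
gripper_force: 6.4
```

{"name": "move_arm", "arguments": {"plan": [[0,0,0,0,0,0.1,-1],[0,0,0,0,0,0.2,-1],[0,0,0,0,0,0.2,-1]]}}

```text
time_s: 18.5
position: [0.4544, -0.1996, 0.0972]
tool_rot: [[0.993, -0.118, 0.002], [-0.118, -0.993, -0.002], [0.002, 0.002, -1.0]]
ft_force: [-7.9, 4.2, 28.4]
grip_width: 0.0004
gripper_force: 14.0
```

{"name": "move_arm", "arguments": {"plan": [[0,0,0,0,0,-2,-1],[0,0,0,0,0,-6,-1],[0,0,0,0,0,-11,-1],[0,0,0,-4,0,-15,-1],[0,0,0,-8,0,-18,-1]]}}

```text
time_s: 19.0
position: [0.3793, -0.1903, 0.272]
tool_rot: [[0.993, -0.117, 0.001], [-0.117, -0.993, -0.001], [0.001, 0.001, -1.0]]
ft_force: [-0.8, -0.3, -0.3]
grip_width: -0.0001
gripper_force: 0.0
```

```bash
python3 ang.py
python3 - <<'E'
from h import *
w=env.get_image("wrist");s=env.get_image("side")
# key heights: for each key x-y known, triangulate z from side & wrist pixel
v=(.540,-.1925,-.119);c,sn=np.cos(v[2]),np.sin(v[2])
for n,y in(("two",.051),("plain",.017),("three",-.017),("one",-.051)):
    X=[v[0]-.088*c-sn*y,v[1]-.088*sn+c*y]
    for nm,i in(("wrist",w),("side",s)):
        for r in env.tip_of(f"key_{n}_top",i)[:1]:
            print(n,nm,round(r["conf"],2),np.round(r["pixel"],1),"pred up",proj(i,X+[.144])[0].round(1),"down",proj(i,X+[.134])[0].round(1))
b=cv2.imread("pics/side0.png").mean(2).astype(int);a=s["color"].mean(2).astype(int)
print("side rows of key column: now, before")
print([int(x) for x in a[258:325,224:228].mean(1)]);print([int(x) for x in b[258:325,224:228].mean(1)])
for n in("jar","can","hammer","offcut"):
    for r in env.tip_of(n,s)[:1]: print(n,r["conf"],np.round(r["pixel"],1))
E
```

```text
top 0.67 [ 0.544 -0.182  0.164] 88.04245746490544 0.08974547538344951
side 0.97 [ 0.538 -0.196  0.164] 90.87723326158522 0.10391141829854776
[-0.02867656 -0.47326209 -0.36091164] [ 0.38005776 -0.19037453  0.26936572] 19.3
two wrist 0.7 [204.8 118.1] pred up [206.5 116. ] down [209. 116.]
two side 0.87 [228.4 266.8] pred up [226.9 264.9] down [227.4 267.7]
plain wrist 0.69 [245.2 116.7] pred up [245.9 116. ] down [247.1 116. ]
plain side 0.67 [228.4 279.3] pred up [226.7 279.9] down [227.2 282.7]
three wrist 0.8 [283.  118.8] pred up [285.2 116. ] down [285.2 116. ]
three side 0.65 [224.1 298.9] pred up [226.5 295.8] down [227.  298.5]
one wrist 0.66 [325.7 119. ] pred up [324.6 116.1] down [323.4 116. ]
one side 0.76 [226.3 314.1] pred up [226.2 312.5] down [226.8 315.2]
side rows of key column: now, before
[84, 74, 55, 50, 81, 111, 96, 80, 109, 103, 66, 41, 36, 36, 34, 34, 34, 37, 39, 39, 40, 40, 40, 41, 41, 41, 41, 41, 40, 37, 35, 34, 46, 69, 77, 119, 197, 195, 132, 138, 198, 172, 115, 154, 201, 154, 77, 44, 39, 41, 42, 42, 56, 130, 207, 185, 105, 52, 44, 44, 44, 42, 39, 37, 36, 43, 66]
[149, 129, 91, 74, 134, 186, 159, 132, 181, 170, 104, 54, 42, 40, 38, 36, 37, 48, 66, 62, 49, 44, 42, 42, 42, 42, 41, 42, 43, 43, 42, 43, 80, 160, 198, 150, 126, 194, 196, 134, 130, 192, 174, 102, 52, 39, 37, 37, 37, 40, 42, 43, 55, 126, 200, 178, 102, 52, 43, 44, 43, 42, 39, 37, 37, 43, 64]
jar 0.95 [226.5 242.5]
can 0.65 [227.6 278.7]
hammer 0.81 [340.5 229. ]
offcut 0.59 [251.9 181.4]
```

Run:
```python
from h import *
for n,(x0,x1,y0,y1) in(("side",(215,250,215,255)),("top",(305,335,260,290))):
    a=env.get_image(n)["color"];b=cv2.cvtColor(cv2.imread(f"pics/{n}0.png"),cv2.COLOR_BGR2RGB)
    r=cv2.matchTemplate(a[y0-12:y1+12,x0-12:x1+12],b[y0:y1,x0:x1],cv2.TM_CCOEFF_NORMED);m=cv2.minMaxLoc(r);print(n,m[1],np.array(m[3])-12)
```

```text
side 0.7052261233329773 [ 0 -1]
top 0.6983904242515564 [-1  0]
```

Jar, keys and lever all check out; the arm is clear.

```bash
python3 -c "
from rig import env
print(env.close_job())"
```

```text
the job is handed in; nothing more can be done
None
```

The job is handed in: the off-cut is in the scrap bin, the cam lever is against its quarter-turn stop, the three-bar key is latched and the plain key has popped up; keys one and two and the jar show no movement in the last pictures, while the can and hammer were never approached but not re-measured.

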